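# Torque-check the clamp screw of a sign foot

### The arm

A 7-joint arm with a two-finger parallel gripper is mounted at the origin on a cart in front of the work surface, level with it; the furniture and walls round the work are solid. World frame = base frame: x ahead of the robot, y to its left, z up, the work surface at z = 0. Lengths are in mm, angles in degrees, forces in N, time in s.
With the tool pointing down it reaches from about 400 to 875 mm from the base axis. Payload 19.3 kg.
Tool frame: the origin (TCP) lies on the front face of the gripper's body, between the roots of the fingers; the fingertips stand ahead of it and the grasp point (between the pads) lies 54 mm ahead of it (tips_ahead is the z of the fingertips in the tool frame, in mm); z points along the fingers, y is the line along which they close (so a half turn about z gives the same grasp; the last joint's range is limited). The gripper opens to 85 mm and grips with 20 to 120 N. Pads are 22 mm wide; open, the fingers measure 114 mm over their backs; the gripper's body (76 mm by 85 mm) begins 54 mm behind the grasp point. The pads swing forward as they close: fully open they stand 13 mm farther back than shut.
Start: joints at [69.087, 29.874, -2.08, 91.645, 1.215, 58.505, -6.463], TCP at [181.565, -598.039, 303.891] pointing down, gripper open.
Joint ranges: [-166.77, 166.77], [-17.47, 122.26], [-85.68, 81.53], [9.62, 139.38], [-72.42, 252.41], [9.2, 110.78], [-144.41, 144.41]. Speed limits (degrees/s): [108.29, 108.29, 136.94, 136.94, 172.46, 172.46, 172.46].

### API

Orientations are given as [roll, pitch, yaw] about the fixed x, y, z axes, in that order (R = Rz(yaw) Ry(pitch) Rx(roll)).
In Python, from station import * gives the robot as it stands.
- The arm moves only by the tool carry_out, never from a script. Its arguments are lists of equal length, an entry for each row: "claw": the closure, from -1 (fully open) to 1 (shut); "delta_pos": the shift along the tool's x, y, z as a fraction of full scale, a list of three; "yaw": the turn about the tool's z as a fraction of full scale. In form: {"claw": [claw, ...], "delta_pos": [[dx, dy, dz], ...], "yaw": [yaw, ...]}. A call has 1 to 8 rows; each row shifts and turns the commanded pose from where the row before left it, along the tool's axes as they then stand; what a row does not reach is not made up. Full scale, the value 1, is 40 mm for a shift and 0.1 rad for a turn. A row lasts 1/12 s, in which the tool goes at most 41.7 mm and 7.16 degrees, less where a joint would pass 70% of its speed; a pose out of reach is approached as far as the arm can. A call with a number of a shift or a turn outside -1 to 1 is refused whole. A call with a gripper value outside its range is refused whole. The fingers move at their own pace and stop on an object; "force" is the grip in N (left out, the last holds). Time passes only in rows, so rows that do not move let the fingers close. It gives the time, the measured TCP pose, the force, the opening and the grip force at its end, in the units of the state.
- get_state(): the state, without advancing time (a new reading comes with each control period).
- capture(name): name is "scene" or "top"; returns a dict with "pixels" (384x512x3 uint8, blue, green, red), "fov_y" (degrees; the focal length in pixels is half the picture's height over the tangent of half this angle, whatever the lens; pixels are square), "cx", "cy" (the principal point, pixels), "distortion" ([k1, k2, p1, p2, k3] as OpenCV has them; the pictures are not rectified), "extrinsics" (4x4, takes a point from camera to world coordinates). Camera axes: x right, y down, z forward; pixel columns grow to the right and rows downward; lengths in mm; the calibration is good to about 2 mm. A picture is of the moment at which its call begins. There is no depth.
- close_job(): hands the job in; it is judged then, once.
The state is a dict: "t": time; "joint_pos": joint angles; "joint_velocities": joint speeds; "effort": joint torques, N m; "ee_pos": TCP position; "tool_rot": TCP orientation; "wrist_force": force on the tool from outside, world axes, zero at the start; "ft_torque": the same for the moment, N m; "opening": finger opening in mm; "finger_force": force on a finger pad.
Only numpy, scipy, OpenCV 4.12 (cv2) and the standard library are available. Lean on these libraries where they do the work, as an engineer would, in place of code of your own. Each camera call takes 0.05 s, during which the arm holds its last target. There are 200 camera calls.

### The job

Check that the clamp screw of the sign foot holds. Fit the slotted torque key fully down onto the screw's wing head and let go of it, then push the pad at the end of its beam sideways in the tightening direction (clockwise seen from above) until the key shows about 0.7 N m (about 7 N at the pad), and hold that load steadily for two seconds; never overload the key and do not turn the screw. Then ease off, lift the key off and set it down upright on the bare table, clear of the foot, without disturbing the other things.

Things in the scene. Friction and masses are not known exactly. Their poses are not given: they have to be found in the camera images.
- key: loose steel beam torque key, 0.35 kg, standing socket down. Origin: centre of the hub's underside; z up; a thin elastic beam runs from the hub along the key's -x. Hub 64 (x) x 36 (y) x 27.5 mm tall; in its underside a slot 46.2 (x) x 16.2 (y) mm, 19.5 mm deep, chamfered 3 mm at the mouth
- key_grip (a point): centre of the key's black upright grip block, 48 mm above the key's underside on its axis; 30 (x) x 22 (y) mm, from 27.5 to 68.5 mm above the underside. Grasp it from above across y, fingertips not lower than 30 mm above the underside. A wire pointer runs from the hub over the beam, to 78 mm from the axis, 26 mm above the underside
- key_pad (a point): centre of the steel pad at the beam's end, 100 mm from the key's axis along the key's -x, 11 mm above the key's underside (41 mm above the table when seated); 22 (x) x 16 (y) x 18 mm tall. One pushes its flat sides, which face the key's +-y; pushing its -y side towards +y tightens
- key_beam (a joint): bend of the beam against the hub, rad, 0 unloaded, positive when the pad is pushed the tightening way (to the key's +y, clockwise from above). Spring 10 N m/rad: 0.07 rad = 0.7 N m = 7 N at the pad. 0.05 to 0.09 rad (outer ticks of the white scale) is the wanted load; 0.115 rad either way overloads. The seated slot has some free play, so the pad swings 5 to 15 mm before the beam bends
- screw_head (a point): centre of the top of the clamp screw's steel wing head. x along the wing, z up. Wing 44 (x) x 14 (y) x 20 mm tall on a round boss 54 mm across; its top is 50 mm above the table. The fully seated key's underside is 30 to 31 mm above the table. The tight screw stands about 1.4 N m. The key fits either way round, but its beam is clear of the panel only when it points to the robot
- wing_end (a point): end of the wing (22 mm from the screw's axis, along the screw head's -x, which is the end nearer the robot), half way up it; it shows whether the screw turns
- sign_foot: fixed grey base of the sign, origin on the table under the screw's axis. 190 x 110 x 22 mm, from 45 mm in front of the screw (its -x) to 145 mm behind (its +x). A blank clear panel, 170 mm wide, 6 mm thick, top 128 mm above the table, stands across it 122 mm behind the screw (jaws from 106 to 138 mm, 48 mm high)
- stapler: dark blue stapler, 148 x 36 x 45 mm, bystander, origin at the centre of its underside
- vial: small vial, 23 mm wide, 49 mm tall, bystander, origin at the centre of its underside
- roll: roll of fixing plaster, 52 mm wide, 25 mm tall, bystander, origin at the centre of its underside
- pc_mouse: black computer mouse, 108 x 60 x 34 mm, bystander, origin at the centre of its underside
Mind the look-alikes: they are no part of the job. Leave any orange look-alike of the key alone.

How it is judged (in metres and radians):
On the way, in this order (a step that is already met when the one before it is completed fails the run):
1. the key stands fully down on the wing head, let go (horizontal distance between key and screw_head below 0.005 m and height (world z) of key below 0.0335 m and angle between key's own z axis and vertical below 0.1 rad and angle between the x axis of key and the x axis of screw_head, either way round below 0.2 rad and contact force between the fingers and key below 0.2 N), for 0.2 s.
2. the beam shows 0.5 to 0.9 N m in the tightening direction for 1.5 s without a break, the key still seated (value of joint key_beam between 0.05 and 0.09 rad and horizontal distance between key and screw_head below 0.006 m and height (world z) of key below 0.0345 m), for 1.5 s.
At the end, for the whole second after the job is handed in: the key stands upright (within 0.08 rad) and at rest on the table top, its axis more than 70 mm from the screw's and not touching the foot; the end of the wing is within 2 mm of where it was (height (world z) of key between -0.005 and 0.005 m and angle between key's own z axis and vertical below 0.08 rad and horizontal distance between key and screw_head above 0.07 m and linear speed of key below 0.02 m/s and contact force between key and sign_foot below 0.1 N and distance of wing_end from where it was at the start of the episode below 0.002 m).
It fails at once if the key is overloaded (more than 1.15 N m, 0.115 rad, either way) (value of joint key_beam above 0.115 rad or value of joint key_beam below -0.115 rad).
It fails at once if the screw is turned (wing end moves more than 2 mm) (distance of wing_end from where it was at the start of the episode above 0.002 m).
It fails at once if the key is tipped over (angle between key's own z axis and vertical above 0.6 rad).
It fails at once if a bystander is pushed more than 15 mm (distance of any of stapler, vial, roll, pc_mouse from where it was at the start of the episode above 0.015 m).
It also fails if it takes over 69 s, if anything falls off the work surface, if the arm or the gripper's body presses on something with over 40 N, if the wrist force passes 120 N, or if a joint passes its speed limit or range.

## Working session

There is one attempt and no reset: what is moved stays moved. The work goes in short steps, Python scripts to look and compute and a tool call to move; the robot and the scene stay as the last step left them, time stands still between calls to the robot, and variables do not carry over. Pictures are saved under pics/ and viewed, at most 10 in all, crops included, and the job is handed in when it is done.

Besides the shell and the picture viewer there is one more tool, called after "Emit:" by a JSON object that holds its "api" and its "payload", one argument or row to a line. carry_out: Moves the arm, as the interface text tells. Its arguments: {"type":"object","properties":{"claw":{"type":"array"},"delta_pos":{"type":"array"},"yaw":{"type":"array"},"force":{"type":"number"}},"required":["claw","delta_pos","yaw"]}

```bash
mkdir -p pics
cat > h.py <<'E'
from station import *
import numpy as np, cv2
def cam(n):
    c=capture(n); im=np.ascontiguousarray(c["pixels"]); f=im.shape[0]/2/np.tan(np.radians(c["fov_y"])/2)
    K=np.array([[f,0,c["cx"]],[0,f,c["cy"]],[0,0,1.]]); return im,K,np.array(c["distortion"],float),np.array(c["extrinsics"],float)
def toz(px,z,C):
    im,K,d,E=C
    p=cv2.undistortPoints(np.array(px,float).reshape(-1,1,2),K,d,criteria=(3,50,1e-9)).reshape(-1,2)
    r=np.c_[p,np.ones(len(p))]@E[:3,:3].T; o=E[:3,3]
    return o+r*((z-o[2])/r[:,2])[:,None]
def proj(P,C):
    im,K,d,E=C; W=np.linalg.inv(E)
    return cv2.projectPoints(np.array(P,float).reshape(-1,3),cv2.Rodrigues(W[:3,:3])[0],W[:3,3],K,d)[0].reshape(-1,2)
E
python3 - <<'E'
from h import *
a=cam("scene");b=cam("top")
cv2.imwrite("pics/s.png",cv2.resize(a[0],(800,600),interpolation=2));cv2.imwrite("pics/t.png",cv2.resize(b[0],(800,600),interpolation=2))
np.set_printoptions(precision=3,suppress=True)
print(a[1],a[3],a[2],b[1],b[3],b[2]);print(get_state())
E
```

```text
[[381.657   0.    255.389]
 [  0.    381.657 190.243]
 [  0.      0.      1.   ]] [[ -0.753  -0.447   0.483  33.339]
 [ -0.658   0.51   -0.554 582.609]
 [  0.001  -0.735  -0.678 775.889]
 [  0.      0.      0.      1.   ]] [-0.096  0.     0.     0.     0.   ] [[415.328   0.    256.403]
 [  0.    415.328 181.398]
 [  0.      0.      1.   ]] [[   0.014   -0.99     0.139  371.006]
 [  -1.      -0.013    0.006   -3.649]
 [  -0.004   -0.14    -0.99  1430.25 ]
 [   0.       0.       0.       1.   ]] [0.005 0.    0.    0.    0.   ]
{'t': 0.1, 'joint_pos': array([69.086, 29.905, -2.081, 91.667,  1.217, 58.505, -6.462]), 'joint_velocities': array([-0.1  , -0.052, -0.077, -0.006, -0.052,  0.096,  0.017]), 'effort': array([  0.006, -92.85 ,   1.986, -37.053,   0.018,   0.006,   0.   ]), 'ee_pos': array([ 181.501, -597.857,  303.416]), 'tool_rot': array([-179.946,    0.006,   16.892]), 'wrist_force': array([ 0.514, -0.684, -0.169]), 'ft_torque': array([-0.015,  0.016,  0.013]), 'finger_force': 0.0, 'opening': 85.2225194668705}
```

View pics/s.png

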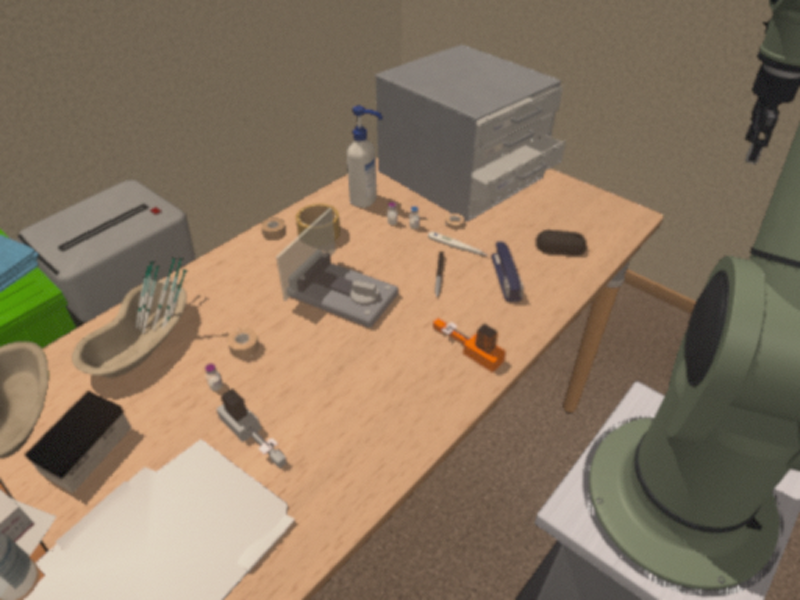

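View pics/t.png

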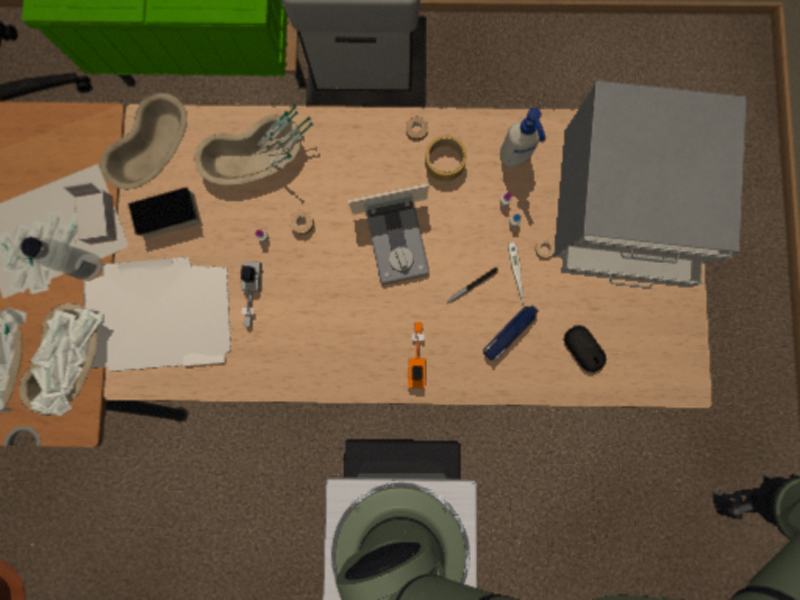

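The top view shows the steel key with its hub at (250,278) and pad at (248,318), and the wing head at (401,260). The look-alikes are the orange key at (418,370) in the top view and (483,345) in the scene view, and the thermometer and knife at about (516,270) and (473,285). I choose the grey key at top (250,278), scene (235,408), and check it in a crop.

Run:
```python
from h import *
a=cam("scene");b=cam("top")
def crop(C,u,v,w,h,W,H): return cv2.resize(C[0][v:v+h,u:u+w],(W,H),interpolation=cv2.INTER_CUBIC)
# top: key 135..185 x 160..215 ; screw 230..280 x 140..185
r1=np.hstack([crop(b,130,160,60,45,400,300),crop(b,226,138,60,45,400,300)])
r2=np.hstack([crop(a,130,245,68,51,400,300),crop(a,190,160,68,51,400,300)])
cv2.imwrite("pics/c1.png",np.vstack([r1,r2]))
print(toz([[160,175],[159,203]],40,b)); print(toz([[256.6,166]],50,b))
print(toz([[167,143],[193,143],[334*.64,213]],0,b))
```

```text
Traceback (most recent call last):
  File "h.py", line 8, in toz
    p=cv2.undistortPoints(np.array(px,float).reshape(-1,1,2),K,d,criteria=(3,50,1e-9)).reshape(-1,2)
      ~~~~~~~~~~~~~~~~~~~^^^^^^^^^^^^^^^^^^^^^^^^^^^^^^^^^^^^^^^^^^^^^^^^^^^^^^^^^^^^^
cv2.error: OpenCV(4.12.0) :-1: error: (-5:Bad argument) in function 'undistortPoints'
> Overload resolution failed:
>  - undistortPoints() got an unexpected keyword argument 'criteria'
>  - undistortPoints() got an unexpected keyword argument 'criteria'
```

View pics/c1.png

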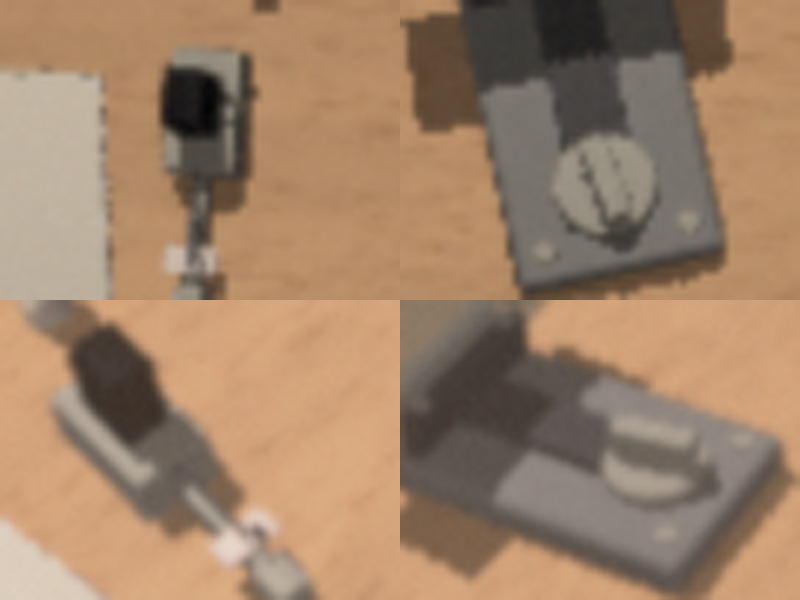

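```bash
sed -i 's/,criteria=(3,50,1e-9)//' h.py
cat >> h.py <<'E'
from scipy.optimize import minimize
def box(cx,cy,sx,sy,z0,z1): return (np.array([cx-sx/2,cy-sy/2,z0]),np.array([cx+sx/2,cy+sy/2,z1]))
KEY=[box(0,0,64,36,0,27.5),box(0,0,30,22,27.5,68.5),box(-100,0,22,16,2,20)]
SCREW=[box(50,0,190,110,0,22),box(0,0,44,14,30,50)]
def edges(boxes,pose,z,E):
    x,y,a=pose; R=np.array([[np.cos(a),-np.sin(a),0],[np.sin(a),np.cos(a),0],[0,0,1]]); t=np.array([x,y,z])
    c=R.T@(E[:3,3]-t); out=[]
    for lo,hi in boxes:
        vis={(k,s):(c[k]>hi[k] if s else c[k]<lo[k]) for k in range(3) for s in(0,1)}
        for k in range(3):
            i,j=[m for m in range(3) if m!=k]
            for si in(0,1):
                for sj in(0,1):
                    if vis[(i,si)] or vis[(j,sj)]:
                        p=np.zeros(3);p[i]=(lo,hi)[si][i];p[j]=(lo,hi)[sj][j];q=p.copy();p[k]=lo[k];q[k]=hi[k]
                        out.append((R@p+t,R@q+t))
    return out
def grad(im,s):
    g=cv2.GaussianBlur(im.astype(np.float32),(0,0),s); 
    return np.sqrt(sum(cv2.Sobel(g,cv2.CV_32F,*d)**2 for d in((1,0),(0,1))).max(2))
def fit(boxes,p0,z,cams,sig=(2.,1.,.7)):
    p=np.array(p0,float)
    for s in sig:
        G=[grad(C[0],s) for C in cams]
        def f(v):
            t=0
            for g,C in zip(G,cams):
                P=np.concatenate([np.linspace(a,b,25) for a,b in edges(boxes,v*[1,1,.01],z,C[3])])
                u=proj(P,C).astype(np.float32)
                t-=np.sqrt(cv2.remap(g,u[None,:,0],u[None,:,1],cv2.INTER_LINEAR)).mean()
            return t
        v0=p/[1,1,.01]; r=minimize(f,v0,method="Nelder-Mead",options=dict(initial_simplex=[v0]+[v0+4*s*np.eye(3)[k] for k in range(3)],xatol=.02,fatol=1e-4)); p=r.x*[1,1,.01]
    return p,r.fun
def draw(C,boxes,pose,z,u,v,w,h,s):
    o=cv2.resize(C[0][v:v+h,u:u+w],None,fx=s,fy=s,interpolation=cv2.INTER_CUBIC)
    for a,b in edges(boxes,pose,z,C[3]):
        q=(proj([a,b],C)-[u,v]+.5)*s-.5; cv2.line(o,tuple(map(int,q[0])),tuple(map(int,q[1])),(0,255,0),1)
    return o
E
python3 - <<'E'
from h import *
np.set_printoptions(precision=3,suppress=True)
a=cam("scene");b=cam("top")
k=toz([[158.8,175]],68.5,b)[0]; pd=toz([[158.5,203.5]],20,b)[0]; s=toz([[256.6,166]],40,b)[0]
print(k,pd,s)
k0=[k[0],k[1],np.arctan2(k[1]-pd[1],k[0]-pd[0])]; 
for nm,B,p0 in(("key",KEY,k0),("scr",SCREW,[s[0],s[1],.2])):
    for cs in((a,b),(a,),(b,)): print(nm,fit(B,p0,0,cs))
kp=fit(KEY,k0,0,(a,b))[0]; sp=fit(SCREW,[s[0],s[1],.2],0,(a,b))[0]
cv2.imwrite("pics/f1.png",np.vstack([np.hstack([draw(b,KEY,kp,0,130,160,57,43,7),draw(b,SCREW,sp,0,226,138,57,43,7)]),np.hstack([draw(a,KEY,kp,0,130,248,57,43,7),draw(a,SCREW,sp,0,200,162,57,43,7)])]))
E
```

```text
[579.953 328.67   68.5  ] [489.2   336.953  20.   ] [619.625   4.538  40.   ]
key (array([582.069, 334.501,  -0.033]), np.float64(-25.621047973632812))
key (array([583.187, 334.537,  -0.058]), np.float64(-12.48735237121582))
key (array([581.356, 334.111,  -0.012]), np.float64(-13.611284255981445))
scr (array([626.124,   6.552,   0.211]), np.float64(-22.600536346435547))
scr (array([625.259,   7.222,   0.194]), np.float64(-10.363290786743164))
scr (array([626.441,   6.495,   0.21 ]), np.float64(-12.262094497680664))
```

View pics/f1.png

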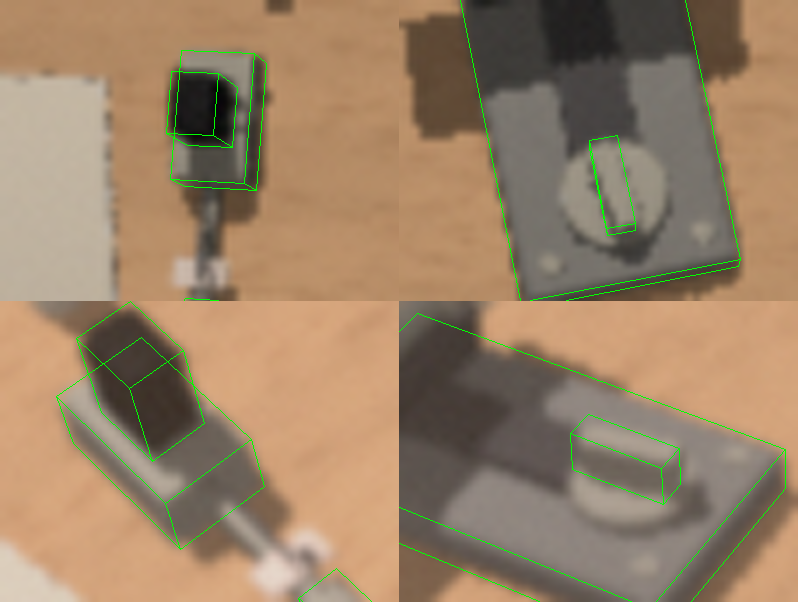

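Emit:
{"api": "carry_out", "payload": {
  "claw": [-1,-1,-1,-1,-1,-1,-1,-1],
  "delta_pos": [
    [0.5,-0.8,0],
    [0.5,-0.8,0],
    [0.5,-0.8,0],
    [0.5,-0.8,0],
    [0.7,-0.7,0],
    [0.7,-0.7,0],
    [0.7,-0.7,0],
    [0.7,-0.7,0]
  ],
  "yaw": [0.82,0.82,0.82,0.82,0,0,0,0]
}}

```text
t: 0.97
ee_pos: [355.0, -349.1, 304.2]
tool_rot: [180.0, -0.0, -1.9]
wrist_force: [1.0, -0.7, -0.0]
opening: 85.0
finger_force: 0.0
```

```bash
python3 -c "
import station;print([n for n in dir(station) if n[0]!='_']);print(getattr(station,'tips_ahead',None));s=station.get_state();print(s.keys(),s['joint_pos'])"
```

```text
['Unreachable', 'capture', 'close_job', 'get_state', 'tips_ahead']
72.6
dict_keys(['t', 'joint_pos', 'joint_velocities', 'effort', 'ee_pos', 'tool_rot', 'wrist_force', 'ft_torque', 'finger_force', 'opening']) [ 40.26762918  18.34178202  -3.22591344 110.38324251   1.30624983
  51.27726938 -55.52527373]
```

Emit:
{"api": "carry_out", "payload": {
  "claw": [-1,-1,-1,-1,-1,-1,-1,-1],
  "delta_pos": [
    [0.4,-0.9,0],
    [0.4,-0.9,0],
    [0.4,-0.9,0],
    [0.4,-0.9,0],
    [0.4,-0.9,0],
    [0.4,-0.9,0],
    [0.4,-0.9,0],
    [0.4,-0.9,0]
  ],
  "yaw": [0,0,0,0,0,0,0,0]
}}

```text
t: 1.63
ee_pos: [491.9, -65.1, 304.1]
tool_rot: [180.0, -0.0, -1.9]
wrist_force: [0.4, -0.4, 0.0]
opening: 85.2
finger_force: 0.0
```

Emit:
{"api": "carry_out", "payload": {
  "claw": [-1,-1,-1,-1,-1,-1,-1,-1],
  "delta_pos": [
    [0.2,-0.95,0],
    [0.2,-0.95,0],
    [0.2,-0.95,0],
    [0.2,-0.95,0],
    [0.2,-0.95,0],
    [0.2,-0.95,0],
    [0.2,-0.95,0],
    [0.2,-0.95,0.3]
  ],
  "yaw": [0,0,0,0,0,0,0,0]
}}

```text
t: 2.3
ee_pos: [566.3, 236.9, 293.7]
tool_rot: [-179.9, -0.2, -1.9]
wrist_force: [2.0, -0.6, 0.6]
opening: 84.9
finger_force: 0.0
```

Emit:
{"api": "carry_out", "payload": {
  "claw": [-1,-1,-1,-1,-1,-1,-1,-1],
  "delta_pos": [
    [0.1,-0.82,0.3],
    [0.1,-0.82,0.5],
    [0.11,-0.81,0.5],
    [0,0,0.8],
    [0,0,0.8],
    [0,0,0.7],
    [0,0,0.4],
    [0,0,0]
  ],
  "yaw": [0,0,0,0,0,0,0,0]
}}

```text
t: 2.97
ee_pos: [579.6, 331.3, 128.0]
tool_rot: [179.8, 0.3, -1.9]
wrist_force: [0.2, -0.0, -0.3]
opening: 85.2
finger_force: 0.0
```

Emit:
{"api": "carry_out", "payload": {
  "claw": [-1,-1,-1,1,1,1,1,1],
  "delta_pos": [
    [0.06,-0.08,0.3],
    [0,0,0.25],
    [0,0,0],
    [0,0,0],
    [0,0,0],
    [0,0,0],
    [0,0,0],
    [0,0,0]
  ],
  "yaw": [0,0,0,0,0,0,0,0],
  "force": 30
}}

```text
t: 3.63
ee_pos: [583.9, 335.3, 110.4]
tool_rot: [-180.0, -0.0, -1.9]
wrist_force: [0.3, 0.0, -0.3]
opening: 25.5
finger_force: 0.0
```

Emit:
{"api": "carry_out", "payload": {
  "claw": [1,1,1,1,1,1],
  "delta_pos": [
    [0,0,0],
    [0,0,0],
    [0,0,0],
    [0,0,0],
    [0,0,0],
    [0,0,0]
  ],
  "yaw": [0,0,0,0,0,0]
}}

```text
t: 4.13
ee_pos: [583.8, 335.4, 110.4]
tool_rot: [-180.0, -0.0, -1.9]
wrist_force: [-1.5, -0.4, 6.5]
opening: 21.0
finger_force: 35.3
```

Emit:
{"api": "carry_out", "payload": {
  "claw": [1,1,1,1,1,1,1,1],
  "delta_pos": [
    [0,0,-0.2],
    [0,0,-0.5],
    [0,0,-0.7],
    [0,0,-0.7],
    [0,0,-0.4],
    [0,0.3,0],
    [0,0.6,0],
    [0,0.8,0]
  ],
  "yaw": [0,0,0,-0.4,-0.5,-0.5,-0.5,-0.54]
}}

```text
t: 4.8
ee_pos: [590.9, 269.4, 210.5]
tool_rot: [-179.9, -0.0, 12.4]
wrist_force: [1.3, -0.5, -3.0]
opening: 21.4
finger_force: 34.3
```

Emit:
{"api": "carry_out", "payload": {
  "claw": [1,1,1,1,1,1,1,1],
  "delta_pos": [
    [-0.1,0.9,0],
    [-0.1,0.9,0],
    [-0.1,0.9,0],
    [-0.1,0.9,0],
    [-0.1,0.8,0],
    [-0.1,0.6,0],
    [-0.1,0.3,0],
    [0,0.2,0]
  ],
  "yaw": [0,0,0,0,0,0,0,0]
}}

```text
t: 5.47
ee_pos: [610.2, 44.8, 210.1]
tool_rot: [180.0, 0.0, 12.0]
wrist_force: [-0.1, 1.4, -2.9]
opening: 21.6
finger_force: 34.3
```

Emit:
{"api": "carry_out", "payload": {
  "claw": [1,1,1,1,1,1],
  "delta_pos": [
    [0.08,0.4,0],
    [0.08,0.4,0.2],
    [0.07,0.22,0.4],
    [0,0,0.25],
    [0,0,0],
    [0,0,0]
  ],
  "yaw": [0,0,0,0,0,0]
}}

```text
t: 5.97
ee_pos: [627.7, 10.1, 175.2]
tool_rot: [-179.9, 0.1, 12.1]
wrist_force: [-0.6, 1.6, -3.0]
opening: 21.7
finger_force: 34.2
```

Run:
```python
from h import *
np.set_printoptions(precision=3,suppress=True)
a=cam("scene");b=cam("top"); s=get_state(); print(s["ee_pos"],s["tool_rot"],s["wrist_force"],s["ft_torque"])
z=s["ee_pos"][2]-110.4; B=[KEY[0],KEY[2]]; p0=[s["ee_pos"][0]-1.7,s["ee_pos"][1]-.4,np.radians(s["tool_rot"][2])]
for cs in((a,b),(a,),(b,)): print(fit(B,p0,z,cs,(1.5,.8)))
p=fit(B,p0,z,(a,b),(1.5,.8))[0]
sc=[626.1,6.5,.21]
def dd(C,u,v):
    C2=(C[0].copy(),)+C[1:]; o=draw(C2,B,p,z,u,v,66,66,6)
    for q0,q1 in edges(SCREW,sc,0,C[3]):
        q=(proj([q0,q1],C)-[u,v]+.5)*6-.5; cv2.line(o,tuple(map(int,q[0])),tuple(map(int,q[1])),(255,255,0),1)
    return o
cv2.imwrite("pics/f2.png",np.hstack([dd(b,220,130),dd(a,200,145)]))
```

```text
[628.179  10.055 176.393] [-179.973   -0.032   12.149] [ 0.742 -0.183 -1.82 ] [ 0.079 -0.01  -0.031]
(array([626.602,   8.66 ,   0.226]), np.float64(-15.085783004760742))
(array([627.24 ,   6.788,   0.213]), np.float64(-10.35200309753418))
(array([573.219,  29.878,   0.28 ]), np.float64(-9.286195755004883))
```

View pics/f2.png

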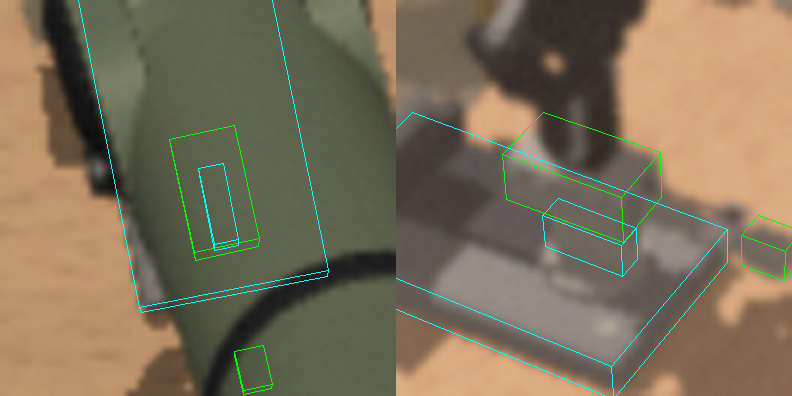

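Run:
```python
from h import *
np.set_printoptions(precision=3,suppress=True)
a=cam("scene"); s=get_state(); e=s["ee_pos"]; yw=np.radians(s["tool_rot"][2]); print(e,s["tool_rot"])
B=[KEY[0],KEY[2]]; c,sn=np.cos(yw),np.sin(yw)
res=[]
for sg in(1.,.7):
  g=grad(a[0],sg)
  for dz in np.arange(-5,8,1.):
    best=max(((lambda u:np.sqrt(cv2.remap(g,u[None,:,0],u[None,:,1],1)).mean())(proj(np.concatenate([np.linspace(p,q,25) for p,q in edges(B,[e[0]+dx*c-dy*sn,e[1]+dx*sn+dy*c,yw],e[2]-110.4+dz,a[3])]),a).astype(np.float32)),dx,dy) for dx in np.arange(-6,6.1,.5) for dy in np.arange(-4,4.1,.5))
    print(sg,dz,np.round(best,2))
u,v,w,h=200,145,80,60
o=cv2.resize(a[0][v:v+h,u:u+w],None,fx=10,fy=10,interpolation=cv2.INTER_CUBIC)
o=cv2.convertScaleAbs(o,alpha=1.5,beta=-20)
cv2.imwrite("pics/f3.png",o)
```

```text
[628.256   9.877 176.583] [-179.987   -0.052   12.14 ]
1.0 -5.0 [ 9.66  1.   -4.  ]
1.0 -4.0 [ 9.76 -0.5  -4.  ]
1.0 -3.0 [ 9.87 -0.5  -4.  ]
1.0 -2.0 [ 9.95 -1.   -4.  ]
1.0 -1.0 [10. -1. -4.]
1.0 0.0 [10.01 -1.   -4.  ]
1.0 1.0 [10.01 -1.5  -3.  ]
1.0 2.0 [10. -2. -2.]
1.0 3.0 [ 9.99 -2.5  -1.5 ]
1.0 4.0 [ 9.98 -3.   -0.5 ]
1.0 5.0 [ 9.98 -3.5   0.5 ]
1.0 6.0 [ 9.97 -4.    1.5 ]
1.0 7.0 [ 9.96 -4.5   2.5 ]
0.7 -5.0 [10.13  1.   -4.  ]
0.7 -4.0 [10.23  0.5  -4.  ]
0.7 -3.0 [10.31 -0.5  -4.  ]
0.7 -2.0 [10.36 -1.   -4.  ]
0.7 -1.0 [10.38 -1.   -4.  ]
0.7 0.0 [10.38 -1.5  -3.  ]
0.7 1.0 [10.37 -2.   -2.  ]
0.7 2.0 [10.36 -2.5  -1.  ]
0.7 3.0 [10.35 -3.    0.  ]
0.7 4.0 [10.34 -3.5   0.5 ]
0.7 5.0 [10.33 -4.    2.  ]
0.7 6.0 [10.32 -4.5   2.5 ]
0.7 7.0 [10.31 -5.    3.5 ]
```

View pics/f3.png

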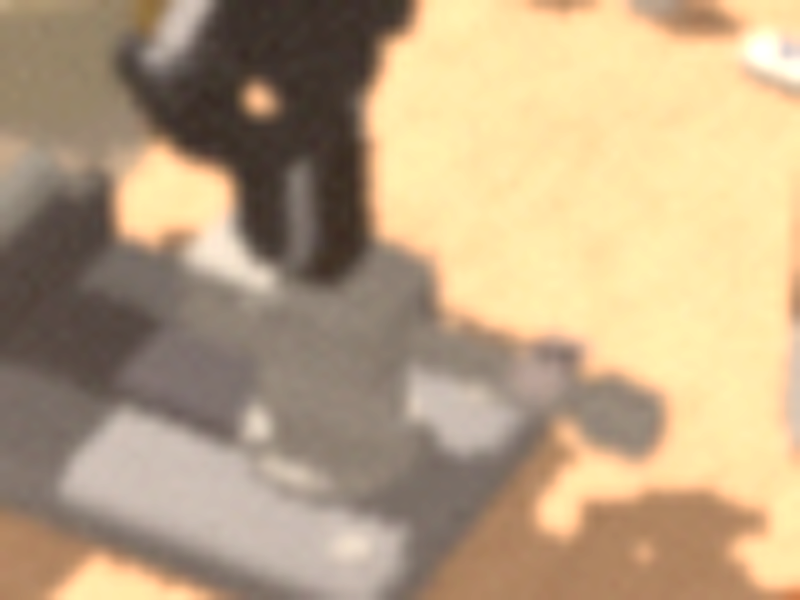

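Emit:
{"api": "carry_out", "payload": {
  "claw": [1,1,1,1,1,1],
  "delta_pos": [
    [-0.02,0.05,0.1],
    [0,0,0.1],
    [0,0,0.1],
    [0,0,0],
    [0,0,0],
    [0,0,0]
  ],
  "yaw": [0,0,0,0,0,0],
  "force": 30
}}

```text
t: 6.62
ee_pos: [627.7, 6.9, 163.9]
tool_rot: [-180.0, -0.0, 12.1]
wrist_force: [0.4, -0.1, -3.5]
opening: 21.6
finger_force: 34.2
```

Emit:
{"api": "carry_out", "payload": {
  "claw": [1,1,1,1,1,1],
  "delta_pos": [
    [0,0,0.1],
    [0,0,0.1],
    [0,0,0.05],
    [0,0,0],
    [0,0,0],
    [0,0,0]
  ],
  "yaw": [0,0,0,0,0,0]
}}

```text
t: 7.12
ee_pos: [630.0, 7.5, 157.2]
tool_rot: [180.0, -0.4, 12.1]
wrist_force: [-3.3, 1.4, 38.8]
opening: 21.5
finger_force: 42.2
```

Run:
```python
from h import *
np.set_printoptions(precision=3,suppress=True)
s=get_state(); print(s["ee_pos"],s["wrist_force"],s["ft_torque"],s["tool_rot"])
```

```text
[629.997   7.503 157.231] [-3.336  1.415 38.832] [ 0.531  0.764 -0.102] [179.972  -0.382  12.066]
```

Emit:
{"api": "carry_out", "payload": {
  "claw": [1,1,1,1,1,1,1,1],
  "delta_pos": [
    [0,0,-0.1],
    [0,0,-0.05],
    [-0.01,-0.06,0],
    [0,0,0],
    [0,0,0.1],
    [0,0,0.05],
    [0,0,0],
    [0,0,0]
  ],
  "yaw": [0,0,0,0,0,0,0,0]
}}

```text
t: 7.78
ee_pos: [628.5, 9.7, 155.8]
tool_rot: [180.0, -0.3, 12.1]
wrist_force: [0.7, 2.8, 26.8]
opening: 21.7
finger_force: 42.0
```

```bash
cat > st.py <<'E'
from h import *
np.set_printoptions(precision=3,suppress=True)
s=get_state(); print(s["t"],s["ee_pos"],s["wrist_force"],s["ft_torque"],s["tool_rot"],s["opening"],s["finger_force"])
F=s["wrist_force"];M=s["ft_torque"]*1000
for h in(108,):
    rx=(-M[1]-h*F[0])/F[2]; ry=(M[0]-h*F[1])/F[2]; y=np.radians(s["tool_rot"][2]); print("contact key frame",rx*np.cos(y)+ry*np.sin(y),-rx*np.sin(y)+ry*np.cos(y))
E
python3 st.py
```

```text
7.7833 [628.539   9.746 155.812] [ 0.681  2.811 26.832] [0.217 0.173 0.022] [179.988  -0.273  12.094] 21.68566857144121 42.01165437698364
contact key frame -9.643522304596342 -1.2291747932485027
```

Emit:
{"api": "carry_out", "payload": {
  "claw": [1,1,1,1,1,1,1,1],
  "delta_pos": [
    [0,0,-0.05],
    [-0.04,-0.03,0],
    [0,0,0],
    [0,0,0.05],
    [0,0,0.03],
    [0,0,0.02],
    [0,0,0],
    [0,0,0]
  ],
  "yaw": [0,0,0,0,0,0,0,0]
}}

```text
t: 8.45
ee_pos: [627.7, 10.1, 155.1]
tool_rot: [179.9, -0.4, 12.1]
wrist_force: [0.5, -0.5, 42.0]
opening: 21.1
finger_force: 44.6
```

```bash
python3 st.py
```

```text
8.45 [627.689  10.075 155.132] [ 0.499 -0.543 41.975] [-0.669  0.087  0.021] [179.924  -0.415  12.063] 21.085508031780062 44.61577534675598
contact key frame -6.314787881549114 -13.517278108792423
```

Emit:
{"api": "carry_out", "payload": {
  "claw": [1,1,1,1,1,1,1,1],
  "delta_pos": [
    [0,0,-0.08],
    [-0.05,0.02,0],
    [0,0,0],
    [0,0,0.04],
    [0,0,0.03],
    [0,0,0.02],
    [0,0,0],
    [0,0,0]
  ],
  "yaw": [0,0,0,0,0,0,0,0]
}}

```text
t: 9.12
ee_pos: [625.4, 9.4, 155.1]
tool_rot: [180.0, -0.4, 12.1]
wrist_force: [-6.3, 0.3, 52.5]
opening: 21.7
finger_force: 47.0
```

```bash
python3 st.py
```

```text
9.1167 [625.385   9.379 155.076] [-6.314  0.348 52.485] [-0.11   1.585 -0.014] [179.954  -0.36   12.08 ] 21.71235968563588 46.997501850128174
contact key frame -17.4212370401612 0.8602467196150854
```

Emit:
{"api": "carry_out", "payload": {
  "claw": [1,1,1,1,1,1,1,1],
  "delta_pos": [
    [0,0,-0.1],
    [-0.07,0,0],
    [0,0,0],
    [0,0,0.04],
    [0,0,0.04],
    [0,0,0.02],
    [0,0,0],
    [0,0,0]
  ],
  "yaw": [0,0,0,0,0,0,0,0]
}}

```text
t: 9.78
ee_pos: [621.5, 8.4, 154.7]
tool_rot: [180.0, -0.2, 12.1]
wrist_force: [-14.9, 0.0, 59.8]
opening: 21.4
finger_force: 49.3
```

```bash
python3 st.py
```

```text
9.7833 [621.496   8.45  154.691] [-14.915   0.012  59.776] [-0.016  2.973 -0.027] [179.953  -0.21   12.064] 21.36763804318988 49.26630198955536
contact key frame -22.343967565170473 4.478057595533271
```

Run:
```python
from h import *
np.set_printoptions(precision=3,suppress=True)
a=list(cam("scene"));b=list(cam("top"))
a[0]=cv2.resize(cv2.imread("pics/s.png"),(512,384),interpolation=cv2.INTER_AREA);b[0]=cv2.resize(cv2.imread("pics/t.png"),(512,384),interpolation=cv2.INTER_AREA)
# pose scan
W=[SCREW[1]]
for nm,cs in(("both",(a,b)),("scene",(a,)),("top",(b,))):
    G=[grad(C[0],.8) for C in cs]
    def f(v):
        t=0
        for g,C in zip(G,cs):
            u=proj(np.concatenate([np.linspace(p,q,20) for p,q in edges(W,v,0,C[3])]),C).astype(np.float32)
            t+=np.sqrt(cv2.remap(g,u[None,:,0],u[None,:,1],1)).mean()
        return t
    for y in np.arange(-.1,.61,.1):
        m=max((f([X,Y,y]),X,Y) for X in np.arange(618,634,1.) for Y in np.arange(-1,15,1.)); print(nm,round(y,2),np.round(m,2))
sp=[626,6.5,.21]
A=draw(b,W,[626,6.5,.31],0,242,150,30,30,13); B2=draw(a,W,[626,6.5,.31],0,217,172,30,30,13)
A0=draw(b,[],sp,0,242,150,30,30,13)
cv2.imwrite("pics/f4.png",np.hstack([A,B2]))
```

```text
both -0.1 [ 19.42 625.    13.  ]
both 0.0 [ 19.46 624.    12.  ]
both 0.1 [ 19.9 626.    5. ]
both 0.2 [ 20.09 625.     7.  ]
both 0.3 [ 20.16 625.     8.  ]
both 0.4 [ 20.12 624.     9.  ]
both 0.5 [ 19.71 624.     9.  ]
both 0.6 [ 19.19 626.     5.  ]
scene -0.1 [  9.08 623.    14.  ]
scene 0.0 [  8.98 624.     8.  ]
scene 0.1 [  9.12 625.     7.  ]
scene 0.2 [  9.23 626.     7.  ]
scene 0.3 [  9.24 626.     7.  ]
scene 0.4 [  9.16 625.     8.  ]
scene 0.5 [  9. 625.   8.]
scene 0.6 [  8.79 625.     8.  ]
top -0.1 [ 10.45 625.    11.  ]
top 0.0 [ 10.64 626.     3.  ]
top 0.1 [ 11.01 626.     3.  ]
top 0.2 [ 11.11 626.     2.  ]
top 0.3 [ 11.08 626.     2.  ]
top 0.4 [ 11.07 623.     9.  ]
top 0.5 [ 10.9 627.    2. ]
top 0.6 [ 10.72 628.     1.  ]
```

View pics/f4.png

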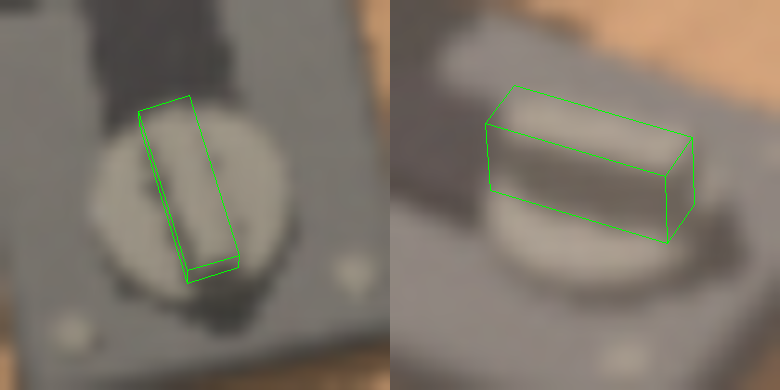

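Emit:
{"api": "carry_out", "payload": {
  "claw": [1,1,1,1,1,1],
  "delta_pos": [
    [0,0,-0.15],
    [0,0,-0.15],
    [0,0,0],
    [0,0,0],
    [0,0,0],
    [0,0,0]
  ],
  "yaw": [0,0,-0.45,-0.45,0,0]
}}

```text
t: 10.38
ee_pos: [620.0, 7.9, 162.7]
tool_rot: [-180.0, 0.1, 17.1]
wrist_force: [0.8, -0.5, -3.1]
opening: 21.2
finger_force: 40.4
```

```bash
python3 st.py
python3 - <<'E'
from h import *
np.set_printoptions(precision=3,suppress=True)
a=cam("scene"); s=get_state(); e=s["ee_pos"]; yw=np.radians(s["tool_rot"][2])
B=[KEY[0],KEY[2]]; c,sn=np.cos(yw),np.sin(yw)
g=grad(a[0],.8)
for dz in np.arange(-3,8,1.):
    best=max(((lambda u:np.sqrt(cv2.remap(g,u[None,:,0],u[None,:,1],1)).mean())(proj(np.concatenate([np.linspace(p,q,25) for p,q in edges(B,[e[0]+dx*c-dy*sn,e[1]+dx*sn+dy*c,yw],e[2]-110.4+dz,a[3])]),a).astype(np.float32)),dx,dy) for dx in np.arange(-6,6.1,.5) for dy in np.arange(-5,5.1,.5))
    print(dz,np.round(best,2))
E
```

```text
10.3833 [620.001   7.919 162.73 ] [ 0.798 -0.456 -3.136] [ 0.036 -0.015 -0.04 ] [-179.971    0.076   17.146] 21.20125928452127 40.44126749038696
contact key frame 13.76956615863856 -32.645806556068635
-3.0 [10.39 -2.   -5.  ]
-2.0 [10.44 -2.   -5.  ]
-1.0 [10.47 -2.   -5.  ]
0.0 [10.5 -2.  -5. ]
1.0 [10.51 -2.   -5.  ]
2.0 [10.52 -2.   -5.  ]
3.0 [10.55 -2.   -5.  ]
4.0 [10.59 -2.   -5.  ]
5.0 [10.61 -2.   -5.  ]
6.0 [10.63 -2.   -5.  ]
7.0 [10.62 -2.5  -4.  ]
```

Emit:
{"api": "carry_out", "payload": {
  "claw": [1,1,1,1,1,1],
  "delta_pos": [
    [0.1,0.02,0],
    [0.1,0.025,0],
    [0,0,0.05],
    [0,0,0.1],
    [0,0,0.04],
    [0,0,0]
  ],
  "yaw": [0,0,0,0,0,0],
  "force": 50
}}

```text
t: 10.93
ee_pos: [628.3, 8.8, 155.3]
tool_rot: [-180.0, 0.0, 17.2]
wrist_force: [-0.1, -0.6, -3.0]
opening: 21.3
finger_force: 51.0
```

```bash
python3 st.py
```

```text
10.9333 [628.336   8.761 155.257] [-0.076 -0.603 -3.046] [ 0.03  -0.004 -0.001] [-179.988    0.048   17.231] 21.340336267172393 51.02406442165375
contact key frame -13.032698433299698 -28.781616895636468
```

Emit:
{"api": "carry_out", "payload": {
  "claw": [1,1,1,1,1],
  "delta_pos": [
    [0,0,0.05],
    [0,0,0.05],
    [0,0,0],
    [0,0,0],
    [0,0,0]
  ],
  "yaw": [0,0,0,0,0]
}}

```text
t: 11.35
ee_pos: [629.7, 9.0, 153.4]
tool_rot: [180.0, -0.2, 17.2]
wrist_force: [0.5, 0.9, 14.3]
opening: 21.1
finger_force: 54.0
```

```bash
python3 st.py
```

```text
11.35 [629.74    8.981 153.423] [ 0.506  0.857 14.257] [-0.021  0.203 -0.01 ] [179.961  -0.177  17.225] 21.087378298770798 53.98680567741394
contact key frame -19.623232152794635 -2.284703119841498
```

Emit:
{"api": "carry_out", "payload": {
  "claw": [1,1,1,1,1,1],
  "delta_pos": [
    [0,0,-0.04],
    [-0.06,0,0],
    [0,0,0.03],
    [0,0,0.03],
    [0,0,0],
    [0,0,0]
  ],
  "yaw": [0,0,0,0,0,0]
}}

```text
t: 11.85
ee_pos: [627.0, 7.6, 151.4]
tool_rot: [179.9, -0.1, 17.2]
wrist_force: [5.6, -2.1, 0.8]
opening: 21.3
finger_force: 52.0
```

```bash
python3 st.py
```

```text
11.85 [627.003   7.641 151.447] [ 5.611 -2.147  0.757] [-0.533 -1.549  0.575] [179.944  -0.108  17.245] 21.31111437198228 52.02202498912811
contact key frame 1071.8733329843667 -749.646508111045
```

Emit:
{"api": "carry_out", "payload": {
  "claw": [1,1,1,1,1,1],
  "delta_pos": [
    [0.02,0.01,0],
    [0,0,0.05],
    [0,0,0.05],
    [0,0,0.05],
    [0,0,0],
    [0,0,0]
  ],
  "yaw": [-0.2,0,0,0,0,0]
}}

```text
t: 12.35
ee_pos: [627.3, 7.6, 144.8]
tool_rot: [180.0, 0.0, 18.4]
wrist_force: [4.5, -3.4, -2.5]
opening: 21.2
finger_force: 51.4
```

```bash
python3 st.py
```

```text
12.35 [627.274   7.582 144.807] [ 4.488 -3.402 -2.497] [-0.831 -1.111  0.435] [179.981   0.002  18.372] 21.24455097908791 51.435869336128235
contact key frame -179.65010398253105 255.09644272851045
```

Sliding in. Continue down, easing the side forces.

Emit:
{"api": "carry_out", "payload": {
  "claw": [1,1,1,1,1,1],
  "delta_pos": [
    [0.02,0.03,0],
    [0,0,0.05],
    [0,0,0.05],
    [0,0,0.05],
    [0,0,0],
    [0,0,0]
  ],
  "yaw": [-0.3,0,0,0,0,0]
}}

```text
t: 12.85
ee_pos: [628.0, 7.3, 138.7]
tool_rot: [-180.0, 0.1, 20.1]
wrist_force: [-1.7, 1.8, -4.0]
opening: 21.5
finger_force: 51.2
```

```bash
python3 st.py
```

```text
12.85 [627.997   7.282 138.681] [-1.667  1.774 -3.979] [0.486 0.211 0.105] [-179.969    0.051   20.088] 21.471292333653228 51.16858720779419
contact key frame -18.201233441179806 -72.12912667499145
```

Emit:
{"api": "carry_out", "payload": {
  "claw": [1,1,1,1,1,1],
  "delta_pos": [
    [0,-0.01,0.03],
    [0,0,0.03],
    [0,0,0.03],
    [0,0,0.03],
    [0,0,0],
    [0,0,0]
  ],
  "yaw": [-0.1,0,0,0,0,0]
}}

```text
t: 13.35
ee_pos: [628.3, 7.4, 136.0]
tool_rot: [180.0, -0.0, 20.7]
wrist_force: [-11.9, -1.7, 26.9]
opening: 21.5
finger_force: 55.4
```

```bash
python3 st.py
```

```text
13.35 [628.32    7.357 135.973] [-11.918  -1.67   26.872] [0.076 2.417 0.044] [179.96   -0.028  20.652] 21.499427798451258 55.42793154716492
contact key frame -35.976747643099834 23.755734036131237
```

Emit:
{"api": "carry_out", "payload": {
  "claw": [1,0.2,-0.3,-1,-1,-1,-1,-1],
  "delta_pos": [
    [-0.01,0,-0.03],
    [0,0,0],
    [0,0,0],
    [0,0,0],
    [0,0,0],
    [0,0,-0.5],
    [0,0,-0.8],
    [0,0,-0.8]
  ],
  "yaw": [0,0,0,0,0,0,0,0]
}}

```text
t: 14.02
ee_pos: [627.3, 7.3, 219.7]
tool_rot: [-180.0, 0.1, 20.7]
wrist_force: [0.7, -0.8, 0.4]
opening: 85.2
finger_force: 0.0
```

```bash
python3 st.py
python3 - <<'E'
from h import *
np.set_printoptions(precision=3,suppress=True)
a=cam("scene"); np.savez("pics/seated.npz",im=a[0])
for z in(30.5,36,42): print(z,fit(KEY,[626,8,.36],z,(a,),(1.5,.8)))
p=[626,8,.36]; p=fit(KEY,p,30.5,(a,),(1.5,.8))[0]
cv2.imwrite("pics/f5.png",np.hstack([draw(a,[],p,30.5,205,150,66,66,6),draw(a,KEY,p,30.5,205,150,66,66,6)]))
E
```

```text
14.0167 [627.329   7.286 219.694] [ 0.701 -0.832  0.409] [ 0.041  0.027 -0.025] [-179.95     0.112   20.683] 85.21276737213856 0.0
contact key frame -122.78184154358851 389.1453786704872
30.5 (array([624.57 ,   4.395,   0.385]), np.float64(-10.977398872375488))
36 (array([620.096,   8.93 ,   0.382]), np.float64(-10.91572380065918))
42 (array([614.97 ,  14.152,   0.383]), np.float64(-10.830511093139648))
```

View pics/f5.png

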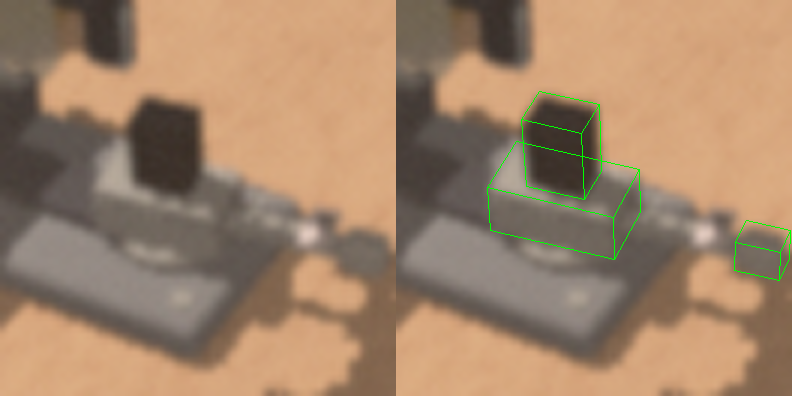

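The picture shows the key seated over the boss, with its grip at (165,145) and its pad at (360,255) clear of the panel. Next I move to the pad's -y side.

Emit:
{"api": "carry_out", "payload": {
  "claw": [1,1,1,1,1,1,1,1],
  "delta_pos": [
    [-0.6,0.25,0],
    [-0.7,0.3,0],
    [-0.7,0.3,0],
    [-0.54,0.15,0.3],
    [0,0,0.7],
    [0,0,0.7],
    [0,0,0.6],
    [0,0,0.4]
  ],
  "yaw": [0,0,0,0,0,0,0,0],
  "force": 30
}}

```text
t: 14.73
ee_pos: [546.2, -66.2, 109.3]
tool_rot: [-180.0, 0.1, 20.7]
wrist_force: [-0.3, -0.6, -0.2]
opening: 0.2
finger_force: 0.0
```

```bash
cat > pad.py <<'E'
from h import *
np.set_printoptions(precision=3,suppress=True)
a=cam("scene");b=cam("top")
u,v=230,165
A=cv2.resize(a[0][v:v+50,u:u+50],None,fx=8,fy=8,interpolation=2)
B=cv2.resize(b[0][160:210,235:285],None,fx=8,fy=8,interpolation=2)
cv2.imwrite("pics/f6.png",np.hstack([A,B]))
E
python3 pad.py; python3 st.py
```

```text
14.8333 [545.756 -65.852 109.176] [0.506 0.305 0.626] [-0.027 -0.011 -0.041] [-179.9      0.195   20.69 ] 0.03753801047378955 0.0
contact key frame -98.61543572019386 -65.34745708706473
```

View pics/f6.png

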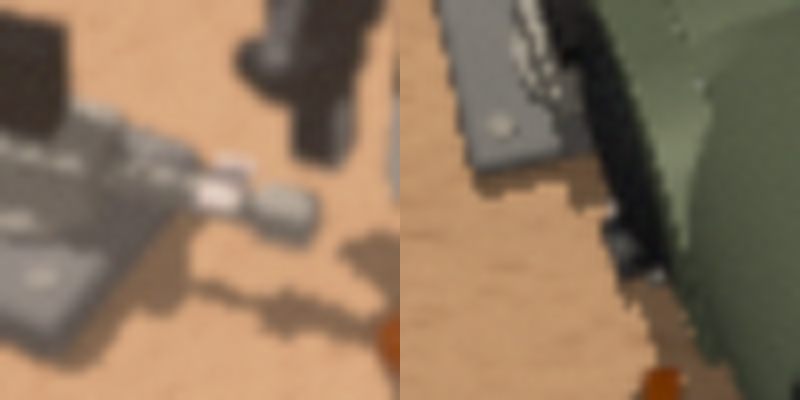

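Emit:
{"api": "carry_out", "payload": {
  "claw": [1,1,1,1,1,1],
  "delta_pos": [
    [0,-0.1,0.07],
    [0,-0.1,0],
    [0,-0.1,0],
    [0,-0.05,0],
    [0,0,0],
    [0,0,0]
  ],
  "yaw": [0,0,0,0,0,0]
}}

```text
t: 15.33
ee_pos: [542.2, -52.8, 109.2]
tool_rot: [180.0, -0.0, 20.7]
wrist_force: [0.7, 0.1, -0.3]
opening: 0.1
finger_force: 0.0
```

```bash
cat > fo.py <<'E'
from h import *
np.set_printoptions(precision=2,suppress=True)
s=get_state(); y=np.radians(20.7); e=s["ee_pos"]-[625.5,7.5,0]; F=s["wrist_force"]
print(s["t"],"pos key",e[0]*np.cos(y)+e[1]*np.sin(y),-e[0]*np.sin(y)+e[1]*np.cos(y),e[2],"push",F[0]*np.sin(y)-F[1]*np.cos(y),"F",F,s["ft_torque"],s["tool_rot"])
E
python3 fo.py
```

```text
15.3333 pos key -99.25892711588507 -26.979010799019647 109.22311494449986 push 0.1348157009094497 F [ 0.68  0.11 -0.26] [ 0.02  0.06 -0.04] [179.98  -0.04  20.69]
```

Emit:
{"api": "carry_out", "payload": {
  "claw": [1,1,1,1,1],
  "delta_pos": [
    [0,-0.05,0],
    [0,-0.05,0],
    [0,-0.05,0],
    [0,0,0],
    [0,0,0]
  ],
  "yaw": [0,0,0,0,0]
}}

```text
t: 15.75
ee_pos: [539.8, -47.2, 108.7]
tool_rot: [-180.0, 0.0, 20.7]
wrist_force: [-0.8, -0.5, -0.6]
opening: 0.5
finger_force: 0.1
```

```bash
python3 fo.py
```

```text
15.75 pos key -99.47491452935125 -20.911296885778505 108.69872347299821 push 0.1936133604221969 F [-0.78 -0.5  -0.6 ] [-0.03 -0.05  0.  ] [-180.      0.     20.68]
```

Emit:
{"api": "carry_out", "payload": {
  "claw": [1,1,1,1,1],
  "delta_pos": [
    [0,-0.05,0],
    [0,-0.05,0],
    [0,-0.02,0],
    [0,0,0],
    [0,0,0]
  ],
  "yaw": [0,0,0,0,0]
}}

```text
t: 16.17
ee_pos: [538.1, -43.1, 108.7]
tool_rot: [180.0, 0.0, 20.7]
wrist_force: [0.8, -3.8, 0.4]
opening: 0.1
finger_force: 1.8
```

```bash
python3 fo.py
```

```text
16.1667 pos key -99.59849371517298 -16.405497595998597 108.69580575699639 push 3.811449841421773 F [ 0.8  -3.77  0.4 ] [-0.73 -0.06 -0.03] [179.99   0.01  20.66]
```

Emit:
{"api": "carry_out", "payload": {
  "claw": [1,1,1,1],
  "delta_pos": [
    [0,-0.03,0],
    [0,-0.02,0],
    [0,0,0],
    [0,0,0]
  ],
  "yaw": [0,0,0,0]
}}

```text
t: 16.5
ee_pos: [537.4, -41.2, 108.7]
tool_rot: [180.0, 0.0, 20.7]
wrist_force: [0.1, -4.6, 0.2]
opening: 0.1
finger_force: 2.7
```

```bash
python3 fo.py
```

```text
16.5 pos key -99.59064883466083 -14.418646318118903 108.69413415374129 push 4.368345779829883 F [ 0.06 -4.65  0.22] [-1.17 -0.11 -0.03] [179.98   0.01  20.66]
```

Emit:
{"api": "carry_out", "payload": {
  "claw": [1,1,1,1,1],
  "delta_pos": [
    [0,-0.02,0],
    [0,-0.02,0],
    [0,0,0],
    [0,0,0],
    [0,0,0]
  ],
  "yaw": [0,0,0,0,0]
}}

```text
t: 16.92
ee_pos: [536.9, -39.9, 108.7]
tool_rot: [180.0, 0.0, 20.6]
wrist_force: [1.2, -6.3, -0.1]
opening: -0.2
finger_force: 3.3
```

```bash
python3 fo.py
python3 - <<'E'
from h import *
F=[];M=[]
for i in range(6):
    capture("scene"); s=get_state(); F.append(s["wrist_force"]); M.append(s["ft_torque"])
print(np.mean(F,0),np.mean(M,0),np.std(F,0),np.std(M,0),s["t"],s["ee_pos"])
E
```

```text
16.9167 pos key -99.61276021243414 -13.059772308396369 108.72644127748757 push 6.315622815367946 F [ 1.2  -6.3  -0.12] [-1.43 -0.17 -0.06] [179.97   0.01  20.64]
[ 1.25071974 -6.64388565 -0.22814656] [-1.41717656 -0.22070962 -0.00655231] [0.53850186 0.60222756 0.42780868] [0.02753643 0.01613522 0.02283329] 17.2167 [536.91419075 -39.9276127  108.71396136]
```

The load is steady at about 6.8 N (force and moment agree), so I hold it.

Emit:
{"api": "carry_out", "payload": {
  "claw": [1,1,1,1,1,1,1,1],
  "delta_pos": [
    [0,0,0],
    [0,0,0],
    [0,0,0],
    [0,0,0],
    [0,0,0],
    [0,0,0],
    [0,0,0],
    [0,0,0]
  ],
  "yaw": [0,0,0,0,0,0,0,0]
}}

```text
t: 17.88
ee_pos: [537.0, -40.0, 108.7]
tool_rot: [180.0, 0.0, 20.6]
wrist_force: [1.0, -6.4, 0.8]
opening: -0.0
finger_force: 3.3
```

Emit:
{"api": "carry_out", "payload": {
  "claw": [1,1,1,1,1,1,1,1],
  "delta_pos": [
    [0,0,0],
    [0,0,0],
    [0,0,0],
    [0,0,0],
    [0,0,0],
    [0,0,0],
    [0,0,0],
    [0,0,0]
  ],
  "yaw": [0,0,0,0,0,0,0,0]
}}

```text
t: 18.55
ee_pos: [536.9, -40.0, 108.7]
tool_rot: [180.0, 0.0, 20.6]
wrist_force: [0.5, -7.0, -0.1]
opening: -0.3
finger_force: 3.3
```

Emit:
{"api": "carry_out", "payload": {
  "claw": [1,1,1,1,1,1,1,1],
  "delta_pos": [
    [0,0,0],
    [0,0,0],
    [0,0,0],
    [0,0,0],
    [0,0,0],
    [0,0,0],
    [0,0,0],
    [0,0,0]
  ],
  "yaw": [0,0,0,0,0,0,0,0]
}}

```text
t: 19.22
ee_pos: [536.9, -40.0, 108.7]
tool_rot: [180.0, 0.0, 20.6]
wrist_force: [1.1, -5.9, 0.0]
opening: -0.1
finger_force: 3.3
```

Emit:
{"api": "carry_out", "payload": {
  "claw": [1,1,1,1,1,1,1,1],
  "delta_pos": [
    [0,0,0],
    [0,0,0],
    [0,0,0],
    [0,0,0],
    [0,0,0],
    [0,0,0],
    [0,0,0],
    [0,0,0]
  ],
  "yaw": [0,0,0,0,0,0,0,0]
}}

```text
t: 19.88
ee_pos: [536.9, -40.0, 108.7]
tool_rot: [180.0, 0.0, 20.6]
wrist_force: [1.2, -6.0, -0.4]
opening: -0.2
finger_force: 3.3
```

```bash
python3 fo.py
python3 - <<'E'
from h import *
np.set_printoptions(precision=3,suppress=True)
a=cam("scene")
for z in(30.5,33,36):print(fit(KEY,[625,7,.36],z,(a,),(1.5,.8)))
u,v=205,150
cv2.imwrite("pics/f7.png",cv2.resize(a[0][v:v+60,u:u+80],None,fx=10,fy=10,interpolation=2))
E
```

```text
19.8833 pos key -99.60945533542915 -13.09409701538263 108.72901822208416 push 6.077066231699685 F [ 1.18 -6.05 -0.37] [-1.41 -0.2  -0.  ] [179.97   0.    20.64]
(array([625.42 ,   4.243,   0.607]), np.float64(-12.517309188842773))
(array([623.754,   6.182,   0.608]), np.float64(-12.464544296264648))
(array([621.608,   8.573,   0.602]), np.float64(-12.383709907531738))
```

View pics/f7.png

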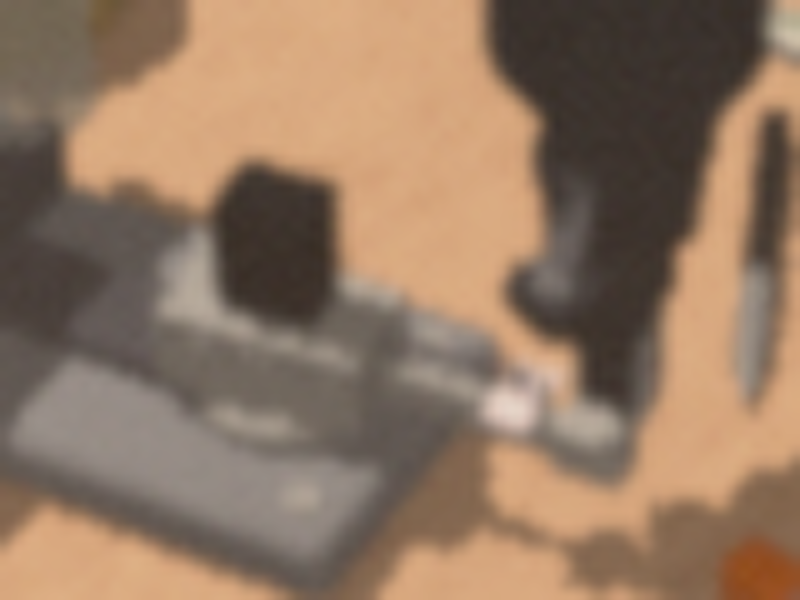

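Emit:
{"api": "carry_out", "payload": {
  "claw": [1,1,1,1,1,1,1,1],
  "delta_pos": [
    [0,0.04,0],
    [0,0.06,0],
    [0,0.1,0],
    [0,0.3,0],
    [0,0.3,0],
    [0,0.1,-0.5],
    [0,0,-0.8],
    [0,0,-0.8]
  ],
  "yaw": [0,0,0,0,0,0,0,0]
}}

```text
t: 20.6
ee_pos: [549.4, -74.4, 193.2]
tool_rot: [-179.9, 0.1, 20.6]
wrist_force: [0.3, -0.9, 0.9]
opening: -0.1
finger_force: 0.0
```

Emit:
{"api": "carry_out", "payload": {
  "claw": [-1,-1,-1,-1,-1,-1,-1],
  "delta_pos": [
    [0,0,-0.7],
    [0.6,-0.2,0],
    [0.7,-0.3,0],
    [0.7,-0.3,0],
    [0.5,-0.2,0],
    [0,0,0],
    [0,0,0]
  ],
  "yaw": [0,0,0,0,0,0,0]
}}

```text
t: 21.18
ee_pos: [629.7, -0.4, 220.3]
tool_rot: [-180.0, 0.0, 20.7]
wrist_force: [-0.3, -0.5, -0.5]
opening: 83.2
finger_force: 0.0
```

```bash
python3 fo.py
python3 - <<'E'
from h import *
np.set_printoptions(precision=3,suppress=True)
a=cam("scene")
for z in(30.5,33):print(fit(KEY,[625,6,.36],z,(a,),(1.5,.8)))
s=get_state();e=s["ee_pos"];y=np.radians(s["tool_rot"][2]);d=np.array([627.5,7.3])-e[:2]
print(s["tool_rot"],e,(d[0]*np.cos(y)+d[1]*np.sin(y))/40,(d[0]*np.sin(y)-d[1]*np.cos(y))/40,(e[2]-137)/40)
E
```

```text
21.1833 pos key 1.094791804357926 -8.845996075669383 220.33386166205835 push 0.3465333655468971 F [-0.3  -0.49 -0.54] [-0.09 -0.03  0.07] [-179.97    0.     20.72]
(array([624.897,   3.886,   0.366]), np.float64(-10.939766883850098))
(array([622.993,   5.854,   0.361]), np.float64(-10.902626991271973))
[-179.989    0.036   20.65 ] [629.089  -1.322 220.359] 0.03884909468876811 -0.21571283253279327 2.083975554257498
```

Emit:
{"api": "carry_out", "payload": {
  "claw": [-1,-1,-1,-1,-1,-1,-1],
  "delta_pos": [
    [0.04,-0.21,0],
    [0,0,0.5],
    [0,0,0.6],
    [0,0,0.5],
    [0,0,0.3],
    [0,0,0.1],
    [0,0,0]
  ],
  "yaw": [0,0,0,0,0,0,0]
}}

```text
t: 21.82
ee_pos: [627.2, 7.8, 140.3]
tool_rot: [-180.0, 0.1, 20.7]
wrist_force: [-0.2, -1.3, 0.7]
opening: 85.2
finger_force: 0.0
```

Emit:
{"api": "carry_out", "payload": {
  "claw": [1,1,1,1,1,1,1,1],
  "delta_pos": [
    [0,0,0],
    [0,0,0],
    [0,0,0],
    [0,0,0],
    [0,0,0],
    [0,0,0],
    [0,0,0],
    [0,0,0]
  ],
  "yaw": [0,0,0,0,0,0,0,0],
  "force": 40
}}

```text
t: 22.48
ee_pos: [627.8, 8.0, 141.2]
tool_rot: [180.0, -0.0, 20.7]
wrist_force: [-2.1, -0.5, 5.0]
opening: 21.4
finger_force: 39.4
```

```bash
python3 st.py
```

```text
22.4833 [627.764   7.961 141.237] [-2.106 -0.456  4.993] [-0.095  0.403 -0.027] [179.985  -0.031  20.662] 21.37832217132959 39.37688112258911
contact key frame -36.072650983396244 3.7360593512653804
```

Emit:
{"api": "carry_out", "payload": {
  "claw": [1,1,1,1,1,1],
  "delta_pos": [
    [0,0,-0.1],
    [0,0,-0.1],
    [0,0,-0.15],
    [0,0,-0.2],
    [0,0,0],
    [0,0,0]
  ],
  "yaw": [0,0,0,0,0,0]
}}

```text
t: 22.98
ee_pos: [627.8, 8.0, 163.4]
tool_rot: [180.0, -0.1, 20.7]
wrist_force: [0.6, -0.3, -3.5]
opening: 21.7
finger_force: 39.3
```

```bash
python3 st.py
```

```text
22.9833 [627.825   8.048 163.402] [ 0.587 -0.305 -3.469] [ 0.014 -0.062 -0.023] [179.985  -0.06   20.666] 21.721127664928627 39.278597831726074
contact key frame -4.278786384098265 -12.782248634486226
```

Emit:
{"api": "carry_out", "payload": {
  "claw": [1,1,1,1,1,1,1,1],
  "delta_pos": [
    [0,0,-0.4],
    [0,0,-0.4],
    [0,-0.5,0],
    [0,-0.9,0],
    [0,-0.9,0],
    [0,-0.9,0],
    [0,-0.9,0],
    [0,-0.75,0]
  ],
  "yaw": [0,0,0,0,0,0,0,0]
}}

```text
t: 23.65
ee_pos: [557.8, 192.0, 194.6]
tool_rot: [-180.0, 0.0, 20.7]
wrist_force: [0.4, 1.3, -2.3]
opening: 21.7
finger_force: 39.7
```

Emit:
{"api": "carry_out", "payload": {
  "claw": [1,1,1,1,1,1],
  "delta_pos": [
    [0,0,0.3],
    [0,0,0.6],
    [0,0,0.6],
    [0,0,0.3],
    [0,0,0.1],
    [0,0,0]
  ],
  "yaw": [0,0,0,0,0,0]
}}

```text
t: 24.15
ee_pos: [558.9, 189.3, 118.0]
tool_rot: [-180.0, 0.1, 20.7]
wrist_force: [-0.6, 0.1, -3.6]
opening: 21.5
finger_force: 39.7
```

```bash
python3 st.py
```

```text
24.15 [558.871 189.326 118.035] [-0.586  0.117 -3.57 ] [ 0.002 -0.023  0.027] [-179.993    0.082   20.666] 21.517697848168346 39.687379002571106
contact key frame -21.726839795764594 11.321190465330922
```

Expected touchdown is near a TCP z of 110.7.

Emit:
{"api": "carry_out", "payload": {
  "claw": [1,1,1,1,1],
  "delta_pos": [
    [0,0,0.1],
    [0,0,0.06],
    [0,0,0.04],
    [0,0,0],
    [0,0,0]
  ],
  "yaw": [0,0,0,0,0]
}}

```text
t: 24.57
ee_pos: [559.3, 189.5, 111.1]
tool_rot: [-180.0, -0.0, 20.7]
wrist_force: [-0.4, 0.1, -3.0]
opening: 21.4
finger_force: 39.8
```

Emit:
{"api": "carry_out", "payload": {
  "claw": [1,1,1,1,1],
  "delta_pos": [
    [0,0,0.03],
    [0,0,0.03],
    [0,0,0],
    [0,0,0],
    [0,0,0]
  ],
  "yaw": [0,0,0,0,0]
}}

```text
t: 24.98
ee_pos: [559.7, 189.5, 110.5]
tool_rot: [180.0, -0.1, 20.6]
wrist_force: [-9.5, -5.3, 34.5]
opening: 21.1
finger_force: 44.5
```

Touchdown. I relax the pressure, open and retreat.

Emit:
{"api": "carry_out", "payload": {
  "claw": [1,0.2,-0.3,-1,-1,-1,-1,-1],
  "delta_pos": [
    [0,0,-0.04],
    [0,0,0],
    [0,0,0],
    [0,0,0],
    [0,0,0],
    [0,0,-0.5],
    [0,0,-0.9],
    [0,0,-0.9]
  ],
  "yaw": [0,0,0,0,0,0,0,0]
}}

```text
t: 25.65
ee_pos: [558.4, 189.4, 202.1]
tool_rot: [-180.0, 0.2, 20.7]
wrist_force: [0.7, 0.0, 0.7]
opening: 85.4
finger_force: 0.0
```

Emit:
{"api": "carry_out", "payload": {
  "claw": [-1,-1,-1,-1,-1,-1],
  "delta_pos": [
    [0,0,-0.5],
    [0,0,0],
    [0,0,0],
    [0,0,0],
    [0,0,0],
    [0,0,0]
  ],
  "yaw": [0,0,0,0,0,0]
}}

```text
t: 26.15
ee_pos: [558.7, 189.4, 220.9]
tool_rot: [-180.0, 0.1, 20.7]
wrist_force: [-0.3, 1.0, 0.2]
opening: 85.3
finger_force: 0.0
```

Run:
```python
from h import *
np.set_printoptions(precision=3,suppress=True)
a=cam("scene")
for z in(-5,0,5): print(z,fit(KEY,[558,189,.36],z,(a,),(1.5,.8)))
print(get_state()["ee_pos"])
```

```text
-5 (array([559.335, 184.494,   0.222]), np.float64(-11.638715744018555))
0 (array([556.144, 187.153,   0.22 ]), np.float64(-11.547356605529785))
5 (array([552.87 , 189.754,   0.214]), np.float64(-11.438193321228027))
[558.821 189.44  221.018]
```

```bash
python3 -c "
from station import *
print(close_job())"
```

```text
the job is handed in; nothing more can be done
None
```

I seated the key on the screw and let go. I then held about 6.8 N at the pad (about 0.7 N m) for roughly 3 s, lifted the key off and set it down at about (556, 187) mm, some 190 mm from the screw. The job is handed in; `close_job` returned no verdict, and after setting it down I checked only the key's pose, by a model fit to the scene camera image.

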